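# Tuck a specimen plate under the microscope stage's retaining leaf and hold it flat

### The arm

A 6-joint arm with a two-finger parallel gripper is mounted at the origin on the work surface. World frame = base frame: x ahead of the robot, y to its left, z up, the work surface at z = 0. Lengths are in mm, angles in rad, forces in N, time in s.
With the tool pointing down it reaches from about 425 to 1125 mm from the base axis. Payload 14.9 kg.
Tool frame: the origin (TCP) lies on the front face of the gripper's body, between the roots of the fingers; the fingertips stand 78 mm ahead of it and the grasp point (between the pads) lies 60 mm ahead of it; z points along the fingers, y is the line along which they close (so a half turn about z gives the same grasp; the last joint's range is limited). The gripper opens to 91 mm and grips with 3 to 60 N. Pads are 32 mm wide; open, the fingers measure 118 mm over their backs; the gripper's body (76 mm by 178 mm) begins 60 mm behind the grasp point.
Start: joints at [-1.268, 0.379, 1.734, -0, 1.028, -0.033], TCP at [230.663, -660.918, 292.232] pointing down, gripper open.
Joint ranges: [-2.77, 2.77], [-0.74, 2.19], [0, 2.66], [-1.06, 4.2], [0.31, 2.87], [-3.08, 3.08]. Speed limits (rad/s): [1.89, 1.89, 2.39, 3.14, 3.14, 3.14].

### API

Orientations are given as a unit quaternion [w, x, y, z].
In Python, from cell import arm, planner, optics, job gives the robot as it stands. The module is installed in compiled form; this text tells all that it offers. Calls block until the motion is done:
- arm.move_ptp(position, orientation): joint-space move of the TCP to a pose.
- arm.line_to(position, velocity=150, attitude=None): straight line of the TCP; attitude=None keeps the orientation; velocity is the mean speed in mm/s.
- arm.move_joints(angles): joint-space move.
- arm.command_gripper(opening, force=None): finger opening in mm; force is the grip in N (None keeps the last); returns when the fingers have stopped.
- arm.pause(seconds).
- planner.solve_ik(position, orientation): joint angles nearest the present ones, or None.
- arm.state(): the state.
- optics.get_image(name): name is "scene" or "top" or "wrist"; returns the picture (420x560x3 uint8, red, green, blue); there is no depth.
- optics.calibration(name): a dict with "fx", "fy", "cx", "cy" (pixels), "k1" (the pictures are not rectified: a ray, as slopes to the right and down, at radius r is drawn at 1 + k1 r^2 times it, then the intrinsics apply), "extrinsics" (4x4, takes a point from world to camera coordinates). Camera axes: x right, y up, looking along -z (the intrinsics and any distortion apply to the point x, -y, -z); pixel columns grow to the right and rows downward; lengths in mm; the calibration is good to about 2 mm. A picture is of the moment at which its call begins: read the wrist's pose just before it. calibration takes no time and is no camera call; for the wrist camera it gives the pose at the moment of the call.
A pose or a line that the arm cannot do raises arm.Unreachable and nothing moves.
- job.finish_job(): hands the job in; it is judged then, once.
The state is a dict: "clock": time; "joints": joint angles; "joint_velocities": joint speeds; "effort": joint torques, N m; "ee_pos": TCP position; "ee_rot": TCP orientation; "contact_force": force on the tool from outside, world axes, zero at the start; "ft_torque": the same for the moment, N m; "grip_width": finger opening in mm; "gripper_force": force on a finger pad.
Only numpy, scipy, OpenCV 4.12 (cv2) and the standard library are available. Lean on these libraries where they do the work, as an engineer would, in place of code of your own. Each camera call takes 0.05 s, during which the arm holds its last target. There are 200 camera calls.

### The job

On the microscope stage lying on the bench, push the clip carriage by its red post along its rail (towards the robot's left) until it clicks past its spring detent and stops. Then pick up the aluminium specimen plate by its blue grip and tuck its front edge squarely under the middle of the carriage's brass leaf, without lifting the leaf, until the red line on the plate has gone under the leaf's edge. Finish still gripping the blue grip and pressing the plate down flat on the black deck with a moderate push (some 10 to 20 N), so that a colleague can fasten it: do not let go; leave the tip box, tube rack and bottle where they are.

Things in the scene. Friction and masses are not known exactly. Their poses are not given: they have to be found in the camera images.
- stage: Microscope stage unit, fixed: white base, black deck, 200 mm (x) by 250 mm (y), deck top 50 mm above the bench. Origin: centre of its underside. +x points away from the robot, +y to the robot's left, turned by up to 0.2 rad. A black drive knob sticks out 52 mm from its +y side. Rail and carriage lie along its far (+x) edge; the deck before them is bare.
- deck: The stage's black deck slab, 10 mm thick, same axes as the stage; origin at the centre of its underside, so the deck's top is 10 mm above this point.
- carriage (a joint): Clip carriage along its rail, m: 0 to 0.080 (hard stop), growing in the stage's +y. Friction about 0.5 N; from 0.063 to 0.070 a spring plunger resists with up to about 8 N; push on past it to the stop (clicked home: above 0.0765), where it then stays. Aluminium block, 28 mm (x) by 80 mm (y), top 14 mm above the deck, centre at stage x = 0.090, y = value - 0.050.
- post_top (a point): Centre of the top of the red push post on the carriage: 14 x 14 mm, 34 mm tall, standing on the middle of the carriage block; its top is 48 mm above the deck.
- leaf (a joint): Lift of the brass retaining leaf, rad: 0 as it lies level, grows as its free edge rises. It is hinged on the carriage's near side and a weak spring (about 0.5 N at its edge) holds it at 0. It must not exceed 0.12 at any time.
- leaf_edge (a point): Middle of the leaf's free edge, facing the stage's -x (the robot); axes as the stage's while it lies down; moves with the carriage. Leaf: 60 mm wide (y), 46 mm from edge to hinge, 2 mm thick. Its flat underside is at this height, 7 mm above the deck; the first 6 mm are flared up by 4 mm. A plate slid under meets the carriage block 44 mm in.
- plate: Specimen plate, aluminium, 100 mm (x) by 70 mm (y) by 4 mm thick, about 0.12 kg, lying flat on a blue mat on the bench to the robot's right of the stage. Origin: centre of its underside; +x towards its front edge (the one to tuck). A red line runs across its top 23 to 25 mm behind the front edge; a round green window in the middle is flush.
- plate_grip (a point): Point in the plate's blue grip, an upright block 34 mm (x) by 14 mm (y), rising from the plate's top (4 mm) to 38 mm above the plate's underside. The point is at its middle, 29 mm behind the plate's centre and 26 mm above the plate's underside. Grasp it across its 14 mm, fingers closing along the plate's y.
- plate_front (a point): Middle of the plate's front edge at its underside, 50 mm in +x of the plate's origin; axes as the plate's.
- tip_box: Yellow pipette tip box, 120 x 85 x 51 mm, origin at the centre of its underside; leave it alone.
- tube_rack: Blue tube rack, 130 x 70 x 40 mm, with capped tubes up to 52 mm; origin at the centre of its underside; leave it alone.
- reagent: White reagent bottle with black cap, 56 mm diameter, 120 mm tall; origin at the centre of its underside; leave it alone.
Not all that is in view belongs to the job. Of the things that look like the plate, take the one that is farthest from the robot's base at the start.

How it is judged:
By the outcome, as a careful person would: the job done as asked, in the order asked, and still so for the second after the job is handed in, while the arm keeps its last pose, push and grip.
It also fails if it takes over 61 s, if anything falls off the work surface, if the arm or the gripper's body presses on something with over 40 N, if the wrist force passes 120 N, or if a joint passes its speed limit or range.

## Working session

There is one attempt and no reset: what is moved stays moved. The work goes in short steps, each a Python script; the robot and the scene stay as the last script left them, time stands still between calls to the robot, and variables do not carry over. Pictures are saved under pics/ and viewed, at most 10 in all, crops included, and the job is handed in when it is done.

```bash
mkdir -p pics; python3 - <<'E'
from cell import arm,planner,optics,job
import cv2,numpy as np
for n in("scene","top"):
    im=optics.get_image(n); cv2.imwrite(f"pics/{n}0.png",im[:,:,::-1]); c=optics.calibration(n); print(n,{k:(np.round(v,3).tolist() if k=="extrinsics" else v) for k,v in c.items()})
s=arm.state();print(s["clock"],s["ee_rot"],s["grip_width"],s["contact_force"])
E
```

```text
scene {'fx': 453.9271727613734, 'fy': 453.9271727613734, 'cx': 273.728941024074, 'cy': 207.6868173240386, 'k1': -0.15365307760936167, 'extrinsics': [[0.891, 0.453, 0.003, -476.221], [-0.31, 0.604, 0.734, 53.276], [0.33, -0.655, 0.679, -1393.579], [0.0, 0.0, 0.0, 1.0]]}
top {'fx': 395.5823210471249, 'fy': 395.5823210471249, 'cx': 277.4253025752671, 'cy': 207.26651690017334, 'k1': -0.07466576482932472, 'extrinsics': [[0.022, -1.0, 0.022, 13.424], [0.999, 0.023, 0.049, -496.023], [-0.05, 0.02, 0.999, -1103.18], [0.0, 0.0, 0.0, 1.0]]}
0.1 [-4.75261563e-04  9.85933302e-01  1.67138533e-01 -8.98483291e-05] 91.41913945050653 [0.46523659 0.30998381 0.70470271]
```

View pics/scene0.png

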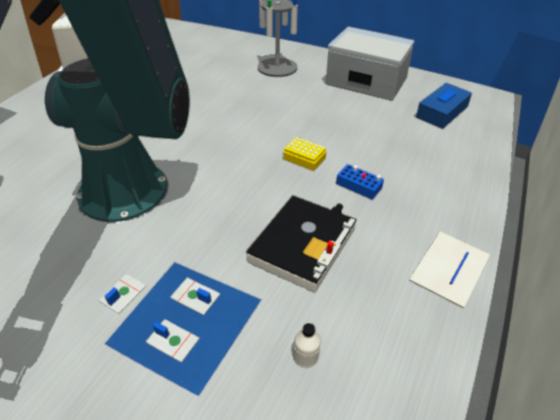

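View pics/top0.png

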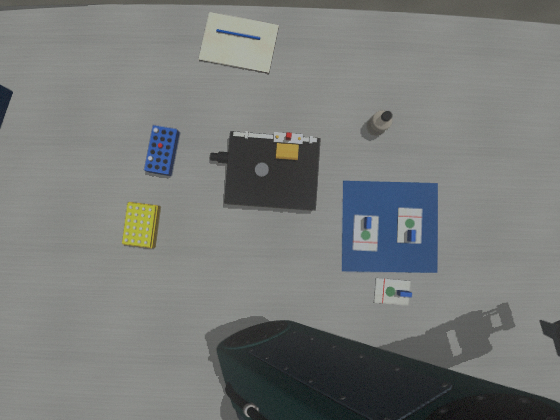

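The top view shows the stage around (270,170), the red post at (289,136) and the leaf at (287,152). There are three look-alike plates, at (409,226), (366,232) and (393,291). The one at (409,226) looks farthest from the base, with its red line, and so its front, pointing away from the robot.

```bash
cat > h.py <<'E'
from cell import arm,planner,optics,job
import cv2,numpy as np
from scipy.spatial.transform import Rotation as R
def K(c): return np.array([[c["fx"],0,c["cx"]],[0,c["fy"],c["cy"]],[0,0,1]]),np.array([c["k1"],0,0,0,0])
def cast(c,px,z):
    k,d=K(c); u=cv2.undistortPointsIter(np.array(px,float).reshape(-1,1,2),k,d,None,None,(3,50,1e-9)).reshape(-1,2)
    E=np.array(c["extrinsics"]); r=np.c_[u[:,0],-u[:,1],-np.ones(len(u))]@E[:3,:3]; o=-E[:3,:3].T@E[:3,3]
    return o+r*((z-o[2])/r[:,2])[:,None]
def blobs(im,lo,hi,amin=8):
    h=cv2.cvtColor(im,cv2.COLOR_RGB2HSV); m=cv2.inRange(h,np.array(lo),np.array(hi))
    cs=cv2.findContours(m,cv2.RETR_EXTERNAL,cv2.CHAIN_APPROX_NONE)[0]
    return sorted([c for c in cs if cv2.contourArea(c)>=amin],key=cv2.contourArea)[::-1]
def cen(c):
    m=cv2.moments(c); return m["m10"]/m["m00"],m["m01"]/m["m00"]
def down(yaw):  # tool down, tool x along (cos yaw, sin yaw), tool y along (sin,-cos)
    q=(R.from_euler("z",yaw)*R.from_euler("x",np.pi)).as_quat(); return np.array([q[3],q[0],q[1],q[2]])
E
python3 - <<'E'
from h import *
im=cv2.imread("pics/top0.png")[:,:,::-1].copy(); c=optics.calibration("top")
def show(n,bl,z):
    for b in bl[:6]:
        p=cen(b); r=cv2.minAreaRect(cast(c,b.reshape(-1,2),z)[:,:2].astype(np.float32)); print(n,np.round(p,1),np.round(cast(c,[p],z)[0,:2],1),[np.round(v,1) for v in r])
show("red",blobs(im,(0,150,120),(6,255,255)),98)
show("leaf",blobs(im,(12,150,120),(22,255,255)),57)
show("green",blobs(im,(45,60,50),(85,255,255)),4)
show("blue",[b for b in blobs(im,(105,190,150),(125,255,255),5)],38)
show("black",blobs(im[:225],(0,0,0),(179,255,60),2000),50)
show("white",blobs(im,(0,0,190),(179,40,255),200),4)
s=arm.state(); q=s["ee_rot"]; W=np.array(optics.calibration("wrist")["extrinsics"]); print(R.from_quat([*q[1:],q[0]]).as_matrix().round(3)); 
o=-W[:3,:3].T@W[:3,3];print("wrist cam",o, W.round(3)[:3,:3],optics.calibration("wrist")["fx"],s["ee_pos"])
E
```

```text
red [288.3 134.8] [683.1   2. ] [array([682.5,   2.8]), array([10.7, 10.5]), np.float64(1.1)]
leaf [285.3 153.3] [641.3   7.3] [array([639.2,   5. ]), array([54.6, 23.7]), np.float64(86.3)]
green [389.9 291. ] [ 264.1 -301.8] [array([ 264.2, -302.2]), array([22.9, 23.3]), np.float64(1.0)]
green [365.2 234.7] [ 423.5 -228. ] [array([ 422.5, -227.3]), array([22.8, 23.2]), np.float64(1.1)]
green [409.3 222.9] [ 459.7 -356.2] [array([ 459.4, -356.8]), array([22.5, 23. ]), np.float64(45.1)]
black [268.7 174.1] [583.8  51.3] [array([595. ,  66.9]), array([295.1, 198.5]), np.float64(87.5)]
[[ 0.944  0.33  -0.   ]
 [ 0.33  -0.944  0.001]
 [-0.    -0.001 -1.   ]]
wrist cam [ 310.38657492 -633.58956027  384.06495758] [[ 0.329 -0.944 -0.   ]
 [ 0.903  0.315 -0.293]
 [ 0.277  0.096  0.956]] 318.8330559611191 [ 230.5687585  -660.64708696  291.68689095]
```

```bash
python3 - <<'E'
from h import *
import pickle
print(planner.solve_ik([445,-340,300],down(0)),planner.solve_ik([640,20,300],down(0)))
C={}
for n,p in(("plate",[445,-345,300]),("stage",[640,20,300])):
    arm.move_ptp(p,down(0)); arm.pause(.2)
    C[n]=optics.calibration("wrist"); im=optics.get_image("wrist"); cv2.imwrite(f"pics/w_{n}.png",im[:,:,::-1])
pickle.dump(C,open("C.pkl","wb"))
s=arm.state();print(s["clock"],s["joints"],s["contact_force"])
E
```

```text
[-6.94046940e-01  1.49842898e-01  2.01488335e+00 -4.44089210e-16
  9.76866410e-01  8.76749387e-01] [-5.15668834e-03  2.78168049e-01  1.85550180e+00 -4.44089210e-16
  1.00792281e+00  1.56563964e+00]
3.5583 [-6.26684036e-03  2.78016490e-01  1.85562288e+00 -5.21423506e-05
  1.00793661e+00  1.56552604e+00] [ 0.62202155 -0.31298939 -0.86019056]
```

View pics/w_plate.png

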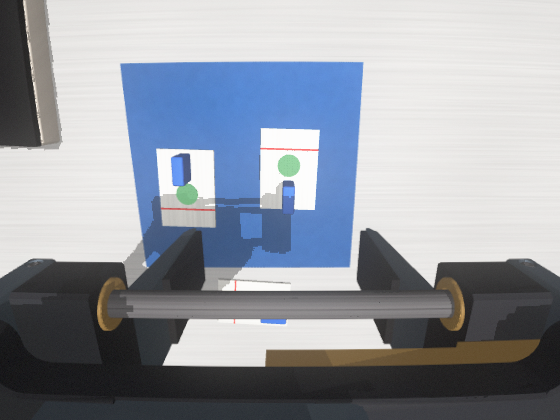

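View pics/w_stage.png

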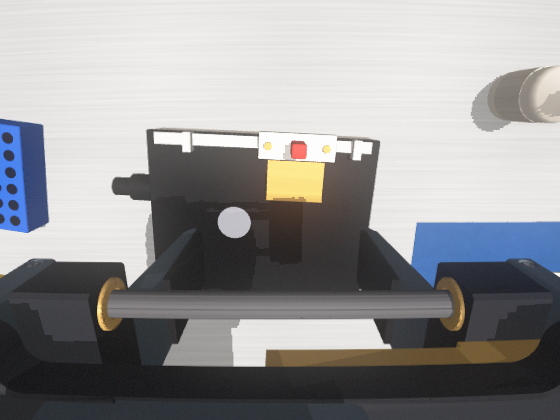

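The plate view shows the target at corners (261,129), (320,130), (316,210) and (259,209), with its red line at row 150 and its window at (289,165). The stage view shows the post at (299,150), the brass leaf over (268–323, 161–202), and the far deck edge running from (150,130) to (378,140).

```bash
python3 - <<'E'
from h import *
import pickle
C=pickle.load(open("C.pkl","rb"))
def load(n): return cv2.imread(f"pics/w_{n}.png")[:,:,::-1].copy()
im=load("stage");c=C["stage"]
def rect(b,c,z):
    r=cv2.minAreaRect(cast(c,b.reshape(-1,2),z)[:,:2].astype(np.float32)); return [np.round(v,2) for v in r],np.round(cv2.boxPoints(r),1).tolist()
for b in blobs(im,(0,150,120),(8,255,255),30)[:2]: print("red",cen(b),rect(b,c,98),cv2.boundingRect(b))
for b in blobs(im,(0,150,200),(8,255,255),30)[:2]: print("redbright",cen(b),rect(b,c,98),cv2.boundingRect(b))
for b in blobs(im[:240],(14,150,120),(24,255,255),300)[:1]: print("leaf",rect(b,c,61))
for b in blobs(im[:165],(0,0,170),(179,30,255),300)[:6]: 
    x=cv2.boundingRect(b)
    if x[0]>240 and x[2]<100: print("carr",x,rect(b,c,64))
# deck left/right/far edges at z=50: scan
h=cv2.cvtColor(im,cv2.COLOR_RGB2HSV)[:,:,2]
for v in (150,165,200,215,225):
    d=np.where(h[v,130:400]<70)[0]+130; print(v,d.min(),d.max(),cast(c,[(d.min()-.5,v),(d.max()+.5,v)],50)[:,:2].round(1).tolist())
print("rowgray",h[190,362:385].tolist())
im=load("plate");c=C["plate"]
w=cv2.inRange(cv2.cvtColor(im,cv2.COLOR_RGB2HSV),(100,100,40),(130,255,255))
sub=blobs(im[115:222,250:330],(0,0,140),(179,60,255),300)[0]+[250,115]
hull=cv2.convexHull(sub); print("plate",cv2.boundingRect(sub),rect(hull,c,4))
for b in blobs(im,(45,60,50),(85,255,255),100): print("green",cen(b),cast(c,[cen(b)],4)[0,:2].round(1))
for b in blobs(im[:222],(0,120,80),(8,255,255),10)+blobs(im[:222],(172,120,80),(179,255,255),10): 
    p=cast(c,b.reshape(-1,2),4)[:,:2]; print("line",cen(b),p.mean(0).round(1),rect(b,c,4)[0])
for b in blobs(im[115:222,250:330],(105,200,40),(130,255,255),30)[:4]: print("grip?",cv2.boundingRect(b+[250,115]),rect(b+[250,115],c,38))
for n,b in(("plate",(240,110,100,115)),("stage",(230,110,160,120))):
    x,y,w,h=b; cv2.imwrite(f"pics/c_{n}.png",cv2.resize(load(n)[y:y+h,x:x+w,::-1],None,fx=4,fy=4,interpolation=cv2.INTER_NEAREST))
E
python3 -c "
import cv2,numpy as np
a=cv2.imread('pics/c_plate.png');b=cv2.imread('pics/c_stage.png');b=b[:460,:400]
cv2.imwrite('pics/c.png',np.hstack([a[:460],b]))"
```

```text
Traceback (most recent call last):
ValueError: zero-size array to reduction operation minimum which has no identity
[ WARN:0@0.010] global loadsave.cpp:275 findDecoder imread_('pics/c_plate.png'): can't open/read file: check file path/integrity
[ WARN:0@0.010] global loadsave.cpp:275 findDecoder imread_('pics/c_stage.png'): can't open/read file: check file path/integrity
Traceback (most recent call last):
TypeError: 'NoneType' object is not subscriptable
```

```bash
ls -la pics; python3 - <<'E'
import cv2
for n in("stage","plate"):
    a=cv2.imread(f"pics/w_{n}.png");print(a.shape,a.dtype,a.mean(),a[150,299],a[180,290],a[250,300])
E
```

```text
total 1124
drwxr-xr-x 2 agent agent   4096 Dec  1 00:49 .
drwxr-xr-x 3 agent agent   4096 Dec  1 00:49 ..
-rw-r--r-- 1 agent agent 282230 Dec  1 00:48 scene0.png
-rw-r--r-- 1 agent agent 319466 Dec  1 00:48 top0.png
-rw-r--r-- 1 agent agent 270077 Dec  1 00:49 w_plate.png
-rw-r--r-- 1 agent agent 268482 Dec  1 00:49 w_stage.png
(420, 560, 3) uint8 148.61310232426302 [112 120 253] [134 226 252] [36 37 44]
(420, 560, 3) uint8 154.88713151927436 [202 205 253] [212 194 181] [194 129  87]
```

```bash
cat > m.py <<'E'
from h import *
import pickle
C=pickle.load(open("C.pkl","rb"))
def load(n): return cv2.imread(f"pics/w_{n}.png")[:,:,::-1].copy()
im=load("stage");c=C["stage"]
def rect(b,c,z):
    r=cv2.minAreaRect(cast(c,b.reshape(-1,2),z)[:,:2].astype(np.float32)); return [np.round(v,2) for v in r],np.round(cv2.boxPoints(r),1).tolist()
for b in blobs(im,(0,110,90),(8,255,255),30)[:2]: print("red",cen(b),rect(b,c,98),cv2.boundingRect(b))
for b in blobs(im[:240],(12,80,120),(28,255,255),300)[:1]: print("leaf",cv2.boundingRect(b),rect(b,c,59))
H=cv2.cvtColor(im,cv2.COLOR_RGB2HSV)[:,:,2]
for v in (150,165,200,215,225):
    d=np.where(H[v,140:390]<110)[0]+140
    if len(d): print(v,d.min(),d.max(),cast(c,[(d.min()-.5,v),(d.max()+.5,v)],50)[:,:2].round(1).tolist())
print(H[165,140:400:4].tolist())
im=load("plate");c=C["plate"]
sub=blobs(im[115:222,250:330],(0,0,140),(179,45,255),300)
if sub:
    sub=sub[0]+[250,115]; print("plate",cv2.boundingRect(sub),rect(cv2.convexHull(sub),c,4))
for b in blobs(im[:222],(45,40,50),(85,255,255),100): print("green",cen(b),cast(c,[cen(b)],4)[0,:2].round(1))
for b in blobs(im[:222],(0,60,80),(8,255,255),10)+blobs(im[:222],(168,60,80),(179,255,255),10): 
    p=cast(c,b.reshape(-1,2),4)[:,:2]; print("line",cen(b),p.mean(0).round(1),rect(b,c,4)[0])
a=[cv2.resize(load(n)[y:y+115,x:x+100,::-1],None,fx=4,fy=4,interpolation=cv2.INTER_NEAREST) for n,x,y in(("plate",240,110),("stage",245,115))]
cv2.imwrite("pics/c.png",np.hstack(a))
E
python3 m.py
```

```text
red (298.3890214797136, 150.1821797931583) ([array([687.43,   2.13]), array([13.75, 14.64]), np.float64(89.97)], [[680.0999755859375, -4.699999809265137], [694.7000122070312, -4.699999809265137], [694.7999877929688, 9.0], [680.0999755859375, 9.0]]) (291, 142, 16, 17)
leaf (266, 160, 59, 43) ([array([649.28,   3.61]), array([60.78, 44.61]), np.float64(86.93)], [[625.4000244140625, -25.5], [669.9000244140625, -27.899999618530273], [673.2000122070312, 32.79999923706055], [628.5999755859375, 35.20000076293945]])
150 148 377 [[682.2, 161.8], [681.6, -85.5]]
165 149 376 [[665.9, 162.6], [665.4, -85.7]]
200 149 371 [[626.2, 167.4], [625.8, -83.4]]
215 152 369 [[608.4, 166.1], [608.0, -82.6]]
225 153 367 [[596.2, 166.4], [595.9, -81.3]]
[234, 234, 148, 78, 79, 77, 75, 76, 77, 77, 76, 76, 77, 78, 76, 79, 77, 79, 79, 81, 82, 85, 84, 85, 87, 88, 90, 92, 93, 98, 99, 100, 253, 253, 253, 253, 253, 253, 253, 253, 253, 253, 253, 253, 253, 253, 230, 108, 109, 107, 104, 103, 103, 99, 99, 98, 99, 99, 96, 108, 235, 236, 235, 236, 235]
plate (260, 149, 58, 61) ([array([ 443.33, -355.37]), array([70.04, 75.06]), np.float64(88.46)], [[404.8999938964844, -389.3999938964844], [479.8999938964844, -391.3999938964844], [481.79998779296875, -321.3999938964844], [406.79998779296875, -319.3999938964844]])
green (288.4311797752809, 165.250936329588) [ 461.9 -355.9]
green (186.73030777256128, 194.0464267083985) [ 425.6 -227.5]
line (187.0, 208.86742424242422) [ 405.8 -227.4] [array([ 405.93, -227.3 ]), array([67.26,  2.61]), np.float64(88.08)]
line (288.6142857142857, 148.9333333333333) [ 481.9 -355.9] [array([ 481.74, -355.91]), array([66.64,  2.01]), np.float64(88.26)]
```

View pics/c.png

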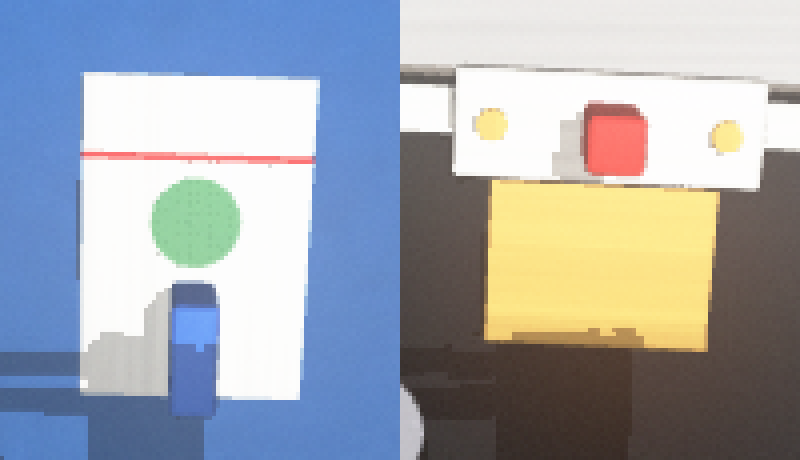

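The crops show the post's top face at about (299.6,151.2) and the plate's front edge at row 128. Sizes check out: the leaf measures 60.8×44.6 mm, the post 14 mm, and line to rear edge 75 mm. The stage yaw is about −0.054, and the target plate is the farthest one. Next I push the carriage.

```bash
python3 - <<'E'
from h import *
import pickle
C=pickle.load(open("C.pkl","rb"))
p=cast(C["stage"],[(299.6-.5,151.2-.5)],98)[0]; print("post",p.round(1), "grip",cast(C["plate"],[(288.3,191)],38)[0].round(1))
th=-.054; u=np.array([-np.sin(th),np.cos(th),0]); q=down(th)
P=np.array([p[0],p[1],0])
arm.command_gripper(0,20)
s=P-34*u; 
arm.move_ptp([s[0],s[1],200],q)
arm.line_to([s[0],s[1],151],100)
f0=np.array(arm.state()["contact_force"])
d=-34; log=[]
def F(): return float((np.array(arm.state()["contact_force"])-f0)@u)
while d<58:
    step=8 if d<28 else 2
    d+=step; t=P+d*u; arm.line_to([t[0],t[1],151],60 if step==8 else 30); f=F(); log.append((d,round(f,1)))
    if f<-15 : break
print(log)
st=arm.state(); print(st["clock"],st["ee_pos"],st["grip_width"],st["contact_force"])
C["post"]=p; C["d"]=d; pickle.dump(C,open("C.pkl","wb"))
E
```

```text
post [686.8   1.5  98. ] grip [ 438.  -355.1   38. ]
[(-26, 0.8), (-18, 0.0), (-10, 1.9), (-2, 0.9), (6, 0.7), (14, 0.6), (22, -0.0), (30, 0.1), (32, -1.2), (34, 0.3), (36, 1.4), (38, 1.8), (40, 0.4), (42, 0.5), (44, 1.3), (46, 0.3), (48, 0.3), (50, -9.2), (52, -23.1)]
11.1417 [689.55522612  51.21495525 151.02479301] 0.3118569773531884 [ -1.90123586 -23.64605568   2.96409029]
```

```bash
python3 - <<'E'
from h import *
import pickle
C=pickle.load(open("C.pkl","rb")); th=-.054; u=np.array([-np.sin(th),np.cos(th),0]); v=np.array([np.cos(th),np.sin(th),0])
e=np.array(arm.state()["ee_pos"]); a=e-6*u; arm.line_to(a,60); a[2]=210; arm.line_to(a,200)
arm.line_to(np.array([640,20,300]),200,attitude=down(th)); arm.command_gripper(50,20); arm.pause(.2)
c=optics.calibration("wrist"); im=optics.get_image("wrist"); cv2.imwrite("pics/w2.png",im[:,:,::-1])
C["w2"]=c; pickle.dump(C,open("C.pkl","wb"))
def rect(b,z):
    r=cv2.minAreaRect(cast(c,b.reshape(-1,2),z)[:,:2].astype(np.float32)); return [np.round(x,3) for x in r],cv2.boxPoints(r).round(1).tolist()
for b in blobs(im,(0,110,90),(8,255,255),30)[:1]: print("red",rect(b,98))
for b in blobs(im[:240],(12,80,120),(28,255,255),300)[:1]: print("leaf",rect(b,59))
H=cv2.cvtColor(im,cv2.COLOR_RGB2HSV)[:,:,2]
for r in (165,172,200,210):
    d=np.where(H[r,140:390]<125)[0]+140; print(r,cast(c,[(d.min()-.5,r),(d.max()+.5,r)],50)[:,:2].round(1).tolist())
print(arm.state()["clock"])
cv2.imwrite("pics/c2.png",cv2.resize(im[110:240,120:400,::-1],None,fx=2.8,fy=2.8))
E
```

```text
red ([array([691.051,  65.119]), array([16.899, 14.628]), np.float64(86.707)], [[683.2999877929688, 57.099998474121094], [697.9000244140625, 56.29999923706055], [698.7999877929688, 73.0999984741211], [684.2000122070312, 74.0]])
leaf ([array([652.7  ,  69.841]), array([61.649, 43.982]), np.float64(88.075)], [[629.7000122070312, 39.79999923706055], [673.5999755859375, 38.29999923706055], [675.7000122070312, 99.9000015258789], [631.7999877929688, 101.4000015258789]])
165 [[673.6, 161.9], [659.9, -84.9]]
172 [[665.9, 163.3], [652.2, -85.1]]
200 [[634.8, 179.1], [620.4, -82.7]]
210 [[622.1, 165.1], [608.6, -83.1]]
13.6667
```

View pics/c2.png

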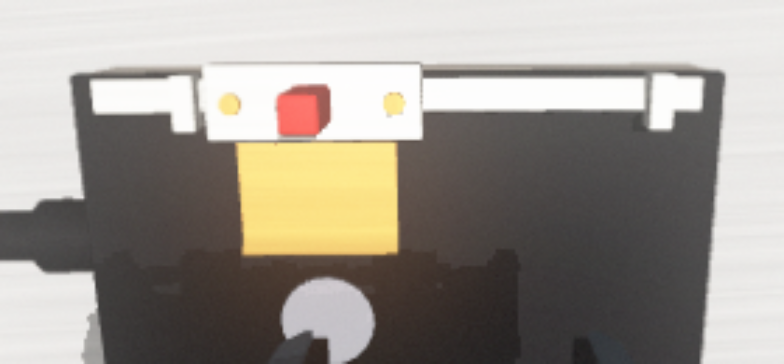

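The leaf moved 66 mm along the rail, and the carriage block now sits against the left end clamp. The deck edges give a carriage value of about 80 mm, and the force rose to 23 N, so it is home. Now I grasp the plate and look at it in hand near the stage.

```bash
python3 - <<'E'
from h import *
import pickle
C=pickle.load(open("C.pkl","rb"))
tp=-.029; g=np.array([426.8,-354.7]); q=down(tp)
arm.move_ptp([*g,170],q); arm.line_to([*g,88],100)
s0=arm.state(); arm.command_gripper(5,50); arm.pause(.2); s=arm.state(); print("grip",s["grip_width"],s["gripper_force"],s["contact_force"],s["ee_pos"],s["clock"])
arm.line_to([*g,230],150)
th=-.052; v=np.array([np.cos(th),np.sin(th)]); L=np.array([631,70.6]); a=L-100*v
arm.move_ptp([*a,200],down(th)); arm.pause(.3)
c=optics.calibration("wrist"); im=optics.get_image("wrist"); cv2.imwrite("pics/w3.png",im[:,:,::-1]); C["w3"]=c; C["e3"]=arm.state()["ee_pos"]; pickle.dump(C,open("C.pkl","wb"))
s=arm.state(); print(s["ee_pos"],s["contact_force"],s["ft_torque"],s["grip_width"],s["clock"])
E
```

```text
grip 14.000698980518493 50.00089466571808 [-1.72961676  0.30843574  4.86039302] [ 426.82712928 -354.73557135   88.09006734] 17.125
[531.20258235  75.48270797 200.02194018] [ 0.36141636  0.15980733 -1.26483703] [-0.05254869  0.0861226   0.01177116] 13.844413808524601 20.2083
```

View pics/w3.png

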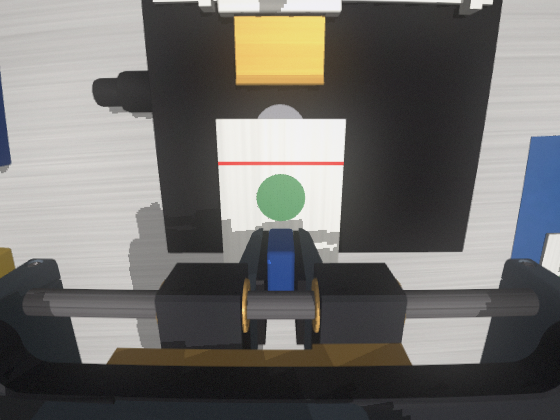

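The plate is held square: its front edge is at row 119 (columns 217–345) and its red line at row 163. The leaf's free edge is at row 84 (columns 236–324).

```bash
python3 - <<'E'
from h import *
import pickle
C=pickle.load(open("C.pkl","rb")); c=C["w3"]; im=cv2.imread("pics/w3.png")[:,:,::-1].copy(); e=np.array(C["e3"])
b=[b for b in blobs(im[:120],(8,80,60),(28,255,255),300)][0]; x,y,w,h=cv2.boundingRect(b); print("leaf px",x,y,w,h)
pts=b.reshape(-1,2)
low=np.array([(k,pts[pts[:,0]==k,1].max()+.5) for k in range(x+8,x+w-8)])
P=cast(c,low,62)[:,:2]; f=np.polyfit(P[:,1],P[:,0],1); print("leaf edge slope dx/dy",f[0])
ex=[]
for r in range(y+8,y+h-3,4):
    xs=pts[abs(pts[:,1]-r)<=1,0]; ex.append(cast(c,[(xs.min()-.5,r),(xs.max()+.5,r)],59)[:,:2])
ex=np.array(ex); mid=ex.mean(1); print("leaf width",(ex[:,0,1]-ex[:,1,1]).mean(),"mid first/last",mid[0],mid[-1])
k=np.polyfit(mid[:,0],mid[:,1],1); xe=P[:,0].mean(); print("midline slope",k[0]," leaf edge mid",xe,np.polyval(k,xe))
H=cv2.cvtColor(im,cv2.COLOR_RGB2HSV)
zt=118
fr=[]
for col in range(235,330,5):
    w=np.where(H[100:160,col,2]>170)[0]
    # front edge: last transition going up from row 150
    r=150
    while H[r,col,2]>170 and H[r,col,1]<60: r-=1
    fr.append((col,r+.5))
lr=[]
for r in range(125,200,5):
    xs=np.where(H[r,190:370,2]>150)[0]+190; lr.append(cast(c,[(xs.min()-.5,r),(xs.max()+.5,r)],zt)[:,:2])
lr=np.array(lr); print("plate width",(lr[:,0,1]-lr[:,1,1]).mean(), "edges slope",np.polyfit(lr[:,0,0],lr[:,0,1],1)[0],np.polyfit(lr[:,1,0],lr[:,1,1],1)[0])
m=lr.mean(1); 
ln=[b for b in blobs(im[140:180],(0,80,80),(10,255,255),10)+blobs(im[140:180],(168,80,80),(179,255,255),10)]
for b in ln: 
    q=cast(c,b.reshape(-1,2)+[0,140],zt)[:,:2]; print("line mean",q.mean(0),"dx/dy",np.polyfit(q[:,1],q[:,0],1)[0])
fz=[p for p in fr if 110<p[1]<128]; F=cast(c,fz,zt)[:,:2]; print("front x",F.mean(0),np.polyfit(F[:,1],F[:,0],1)[0],len(fz))
print("mid",m[0],m[-1],"tcp",e)
E
```

```text
leaf px 233 15 93 74
leaf edge slope dx/dy 0.05351936906705686
leaf width 61.463634662002065 mid first/last [670.28369986  68.64381793] [632.50337244  70.34654239]
midline slope -0.057926293012486085  leaf edge mid 630.3167438487365 70.7632517292408
plate width 69.11639284920379 edges slope -0.05116071116746529 -0.05721007814886382
line mean [586.63945541  72.27601872] dx/dy 0.053393953956757764
front x [610.93389799  70.50578819] 0.04719020372726985 13
mid [607.06329433  71.05123718] [568.4162616   73.10287989] tcp [531.20258235  75.48270797 200.02194018]
```

Lateral error is about 1 mm and yaw matches (−0.053). Next: lower the plate, slide it under the leaf, then press.

```bash
python3 - <<'E'
from h import *
import pickle
C=pickle.load(open("C.pkl","rb"))
th=-.0535; v=np.array([np.cos(th),np.sin(th)]); n=np.array([-v[1],v[0]]); q=down(th)
e=np.array(C["e3"])[:2]+.8*n
arm.line_to([*e,145],80,attitude=q); arm.pause(.2)
fz=lambda: np.array(arm.state()["contact_force"])
f0=np.mean([fz() for _ in range(3)],0); print("base",f0)
z=145; log=[]
while z>131:
    z-=1 if z>140 else .5; arm.line_to([*e,z],20); f=(fz()-f0)[2]; log.append((z,round(f,1)))
    if f>4: break
print(log)
print("contact",z,fz()-f0,arm.state()["ft_torque"])
C["z"]=z;C["f0"]=f0;C["e"]=e;pickle.dump(C,open("C.pkl","wb"))
if z<131 or z>141: raise SystemExit("odd height")
log=[]; s=0
while s<54:
    s+=6; t=e+s*v; arm.line_to([*t,z],40); f=fz()-f0; log.append((s,z,*f.round(1)))
    if abs(f[:2]@v)>10: print("resist"); break
    if f[2]>8: z+=.3
    if f[2]<2: z-=.3
for l in log: print(*l)
C["z"]=z;C["s"]=s;pickle.dump(C,open("C.pkl","wb"))
s=arm.state();print(s["clock"],s["ee_pos"],s["grip_width"],s["ft_torque"])
im=optics.get_image("wrist");cv2.imwrite("pics/w4.png",im[:,:,::-1])
C["w4"]=optics.calibration("wrist");pickle.dump(C,open("C.pkl","wb"))
E
```

```text
base [ 0.19624329 -0.09946676 -1.32193089]
[(144, np.float64(-0.2)), (143, np.float64(0.8)), (142, np.float64(0.4)), (141, np.float64(0.6)), (140, np.float64(0.1)), (139.5, np.float64(-0.1)), (139.0, np.float64(0.7)), (138.5, np.float64(0.9)), (138.0, np.float64(3.2)), (137.5, np.float64(15.0))]
contact 137.5 [-5.69612478 -0.85952953 14.97790368] [-0.10189967  0.93214852  0.05535614]
6 137.5 -2.5 -0.0 12.4
12 137.8 1.7 0.6 5.5
18 137.8 -1.5 -0.4 10.5
24 138.10000000000002 0.9 -0.1 2.9
30 138.10000000000002 0.4 0.4 4.0
36 138.10000000000002 1.3 0.6 3.3
42 138.10000000000002 1.7 -0.1 3.1
48 138.10000000000002 1.9 0.7 3.6
54 138.10000000000002 0.2 -0.3 3.0
26.45 [585.19374752  73.40261072 138.07112969] 14.019847177765998 [-0.04147365 -0.12601991 -0.04989263]
```

View pics/w4.png

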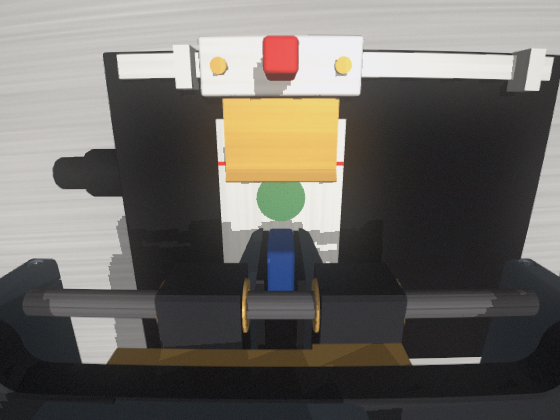

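The plate is centred under the leaf (both at column 281). The red line is well beyond the leaf edge at row 182, the leaf lies flat, and the carriage is at the clamp. Now I press down gently.

```bash
python3 - <<'E'
from h import *
import pickle
C=pickle.load(open("C.pkl","rb")); f0=C["f0"]; z=C["z"]
xy=np.array(C["e"])+C["s"]*np.array([np.cos(-.0535),np.sin(-.0535)])
def F():
    a=[]
    for _ in range(6): a.append(arm.state()["contact_force"]); arm.pause(.05)
    return np.mean(a,0)-f0
for _ in range(10):
    f=F(); print(round(z,2),f.round(1))
    if f[2]>13.2: break
    z-=.12 if f[2]<11 else .06; arm.line_to([*xy,z],10)
arm.pause(1); f=F(); s=arm.state(); print(f.round(1),s["contact_force"],s["ft_torque"],s["grip_width"],s["gripper_force"],s["clock"],s["ee_pos"])
im=optics.get_image("wrist");cv2.imwrite("pics/w5.png",im[:,:,::-1])
E
```

```text
138.1 [ 1.2 -0.1  3. ]
137.98 [ 0.3 -0.1  6.5]
137.86 [-0.7 -0.   8.8]
137.74 [-2.  -0.4 10.6]
137.62 [-2.5 -0.4 13.3]
[-2.6  0.2 13.3] [-2.48109899 -0.11695533 11.73617518] [-0.08935532  0.58448664  0.00203823] 13.571265324326143 50.00322461128235 30.3 [585.20934034  73.39523207 138.05781618]
```

View pics/w5.png

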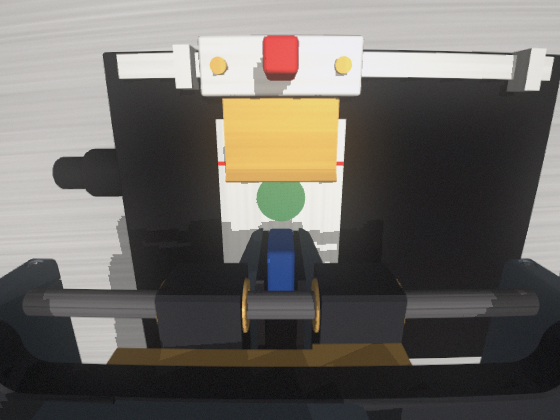

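The push is 13 N and everything is in place. However, the moment says the reaction sits near the plate's rear edge, so I'll trim pitch slightly (nose down) so that it bears evenly.

```bash
python3 - <<'E'
from h import *
import pickle
C=pickle.load(open("C.pkl","rb")); f0=C["f0"]; z=137.62; th=-.0535
v=np.array([np.cos(th),np.sin(th),0]); n=np.array([-v[1],v[0],0])
xy=np.array(C["e"])+C["s"]*v[:2]
def M():
    a=[]
    for _ in range(6): s=arm.state(); a.append([*(np.array(s["contact_force"])-f0),*s["ft_torque"]]); arm.pause(.05)
    a=np.mean(a,0); F=a[:3]; T=a[3:]-np.array([-.05,.086,.01]); fx=F@v; my=T@n
    return F,fx,my,(-.086*fx-my)/F[2]*1000
q0=R.from_quat(np.roll(down(th),-1)); a=0
for i in range(10):
    F,fx,my,rx=M(); print(round(a,4),round(z,2),F.round(1),"my",my.round(3),"rx mm",rx.round(1))
    ok=11.5<F[2]<17
    if ok and rx>-6: break
    if rx<=-6: a+=.002
    if F[2]<11.5: z-=.08
    if F[2]>17: z+=.08
    Rn=R.from_rotvec(a*n); qq=(Rn*q0).as_quat(); t=np.array([*xy,z-86])+Rn.apply([0,0,86])
    arm.line_to(t,10,attitude=[qq[3],*qq[:3]])
arm.pause(.5); s=arm.state(); print(M()[0],s["clock"],s["grip_width"],s["gripper_force"])
E
```

```text
0 137.62 [-2.5 -0.5 13.6] my 0.52 rx mm -22.5
0.002 137.62 [-4.  -0.4 13.9] my 0.328 rx mm 1.0
[-3.79314686 -0.35821072 13.97966993] 31.7 13.639868335626609 50.003485679626465
```

```bash
python3 -c "
from cell import job
print(job.finish_job())"
```

```text
the job is handed in; nothing more can be done
None
```

I handed the job in at about 32 s: the carriage is home, and the plate is about 33 mm under the middle of the leaf with the red line past its edge, still gripped and pressed flat at about 14 N. I did not see a separate force peak as the carriage passed the detent; "home" rests on the 23 N hard stop and the position measured in the images.

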